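# Take off the keeper bar, then pinch and pull the fuse carrier

### The arm

A 7-joint arm with a two-finger parallel gripper is mounted at the origin on the work surface. World frame = base frame: x ahead of the robot, y to its left, z up, the work surface at z = 0. Lengths are in m, angles in degrees, forces in N, time in s.
With the tool pointing down it reaches from about 0.425 to 0.875 m from the base axis. Payload 8.4 kg.
Tool frame: the origin (TCP) lies midway between the tips of the shut fingers; the grasp point (between the pads) lies 19 mm behind it; z points along the fingers, x is the direction in which the jaws open and shut, and the axes are right-handed (so a half turn about z gives the same grasp; the last joint's range is limited). The gripper opens to 87 mm and grips with 3 to 60 N. Pads are 19 mm wide; open, the fingers measure 117 mm over their backs; the gripper's body (75 mm by 190 mm) begins 51 mm behind the grasp point.
Start: joints at [67.999, 19.091, 2.286, 83.961, -0.768, 76.965, -3.352], TCP at [0.183, -0.624, 0.223] pointing down, gripper open.
Joint ranges: [-147.57, 147.57], [-21.85, 119.76], [-74.77, 79.35], [14.55, 137.4], [-85.83, 265.84], [4.83, 119.75], [-152.11, 152.11]. Speed limits (degrees/s): [127.2, 127.2, 159.86, 159.86, 180, 180, 180].

### API

Orientations are given as a 3x3 rotation matrix whose columns are the frame's x, y, z axes.
In Python, from bench import readout, optics, ticket gives the robot as it stands. The module is installed in compiled form; this text tells all that it offers.
- The arm moves only by the tool drive_tool, never from a script. Its argument "rows" is a list of rows, each an object with "gripper": the finger opening in cm, from 0 to 8.7; "translation": the shift along the tool's x, y, z in cm, a list of three; "twist": the turn about the tool's z in degrees. In form: [{"gripper": gripper, "translation": [tx, ty, tz], "twist": twist}, ...]. A call has 1 to 20 rows; each row shifts and turns the commanded pose from where the row before left it, along the tool's axes as they then stand; what a row does not reach is not made up. A row lasts 1/8 s, in which the tool goes at most 62.5 mm and 10.7 degrees, less where a joint would pass 70% of its speed; a pose out of reach is approached as far as the arm can. A call is refused whole if a number of a shift passes 6.25 or a number of a turn 10.7, either way. A call with a gripper value outside its range is refused whole. The fingers move at their own pace and stop on an object; "squeeze" is the grip in N (left out, the last holds). Time passes only in rows, so rows that do not move let the fingers close. It gives the time, the measured TCP pose, the force and the opening at its end, in the units of the state.
- readout.get_obs(): the state, without advancing time (a new reading comes with each control period).
- optics.snapshot(name): name is "scene" or "top" or "wrist"; returns the picture (420x560x3 uint8, blue, green, red); there is no depth.
- optics.camera_params(name): a dict with "mtx" (3x3 intrinsics, pixels), "extrinsics" (4x4, takes a point from camera to world coordinates). Camera axes: x right, y down, z forward; pixel columns grow to the right and rows downward; lengths in m; the calibration is good to about 2 mm. A picture is of the moment at which its call begins: read the wrist's pose just before it. camera_params takes no time and is no camera call; for the wrist camera it gives the pose at the moment of the call.
- ticket.sign_off(): hands the job in, once; it reports no verdict.
The state is a dict: "t": time; "joints": joint angles; "qd": joint speeds; "tau": joint torques, N m; "eef_pos": TCP position; "orientation": TCP orientation; "contact_force": force on the tool from outside, world axes, zero at the start; "moment": the same for the moment, N m; "width": opening from 0.0 (shut) to 1.0 (fully open).
Only numpy, scipy, OpenCV 4.12 (cv2) and the standard library are available. Lean on these libraries where they do the work, as an engineer would, in place of code of your own. Each camera call takes 0.05 s, during which the arm holds its last target.

### The job

The amplifier's supply has to be made dead before work on it goes on. Lift the red keeper bar up off its post and lay it flat in the blue tray, then squeeze the two orange catches of the black fuse carrier together between the fingers and draw the carrier straight up out of its holder. Finish while still holding the carrier by its squeezed catches, upright, at rest and about 12 cm above where it sat, touching nothing else, and leave the capacitors, the potentiometer and the screwdriver where they lie.

Things in the scene. Friction and masses are not known exactly. Their poses are not given: they have to be found in the camera images.
- holder: fuse holder fixed to the bench: steel foot plate (x -40 to +90, y -50 to +50, 8 mm thick), on it a grey open-topped socket 48 (x) x 80 (y) mm, top 48 mm above the bench. Origin on the bench below the socket's centre, z up. Inside, lips reach over the catches' teeth: the carrier cannot rise more than about 1.5 mm until both catches are squeezed. Place and yaw vary, left or right.
- carrier_grip (a point): loose fuse carrier, about 0.1 kg: black body 26 (x) x 30 (y) x 88 mm, standing in the socket with 1 mm play, top 96 mm above the bench, its axes as the holder's. This point: on its centre line between the catches, 66 mm above its underside (74 mm above the bench when seated), the height to pinch at. It is free of the holder once raised 40 mm.
- catch_left (a joint): the orange catch on the carrier's +y side: upright plate 22 mm wide (x), 6 mm thick, from inside the socket to 92 mm above the bench. Value 0 = sprung out, 0.006 m = squeezed fully in; free of the lip beyond 0.004. Spring 1.6 N at rest, 4 N fully in. Over the outsides of both catches: 54 mm at rest, 42 mm squeezed.
- catch_right (a joint): the same for the catch on the carrier's -y side
- bar_grip (a point): loose red keeper bar, 70 g: flat plate 8 mm thick, x -45 to +58 mm of this point, head 58 mm wide lying on the carrier over both catches. On it stands a grip fin 30 (x) x 12 (y) x 40 mm. This point: in the fin over the centre of mass, 34 mm above the bar's underside (96 mm above the bench at the start), 14 mm below the fin's top. Axes as the holder's at the start.
- post_top (a point): top of the keeper post on the holder, 118 mm above the bench at the holder's x = +62 mm: a 10 mm pin through the bar's 15 mm eye (40 mm to +x of the bar's grip point); the bar rests on a shoulder 18 mm across, 22 mm below this point, so it must rise more than 22 mm to clear the pin
- tray: blue open tray fixed to the bench, 190 (x) x 150 (y) x 24 mm, walls and floor 4 mm thick. Origin at its centre on the bench, z up. Its place and yaw vary.
- capacitors: bystander: two black capacitors side by side with a blue band, 40 x 82 mm, 96 mm tall, loose, origin under its centre
- pot: bystander: small metal potentiometer standing on the bench, 26 mm across, 34 mm tall, loose, origin under its centre
- screwdriver: bystander: screwdriver 190 mm long lying on the bench, loose
- heatsink: bystander: aluminium heat sink 200 x 120 x 35 mm with an upright brown circuit board on it, 130 mm tall in all, fixed, origin on the bench under its centre

How it is judged:
By the outcome, as a careful person would: the job done as asked, in the order asked, and still so for the second after the job is handed in, while the arm keeps its last pose, push and grip.
It also fails if it takes over 51 s, if anything falls off the work surface, if the arm or the gripper's body presses on something with over 40 N, if the wrist force passes 120 N, or if a joint passes its speed limit or range.

## Working session

There is one attempt and no reset: what is moved stays moved. The work goes in short steps, Python scripts to look and compute and a tool call to move; the robot and the scene stay as the last step left them, time stands still between calls to the robot, and variables do not carry over. Pictures are saved under pics/ and viewed, and the job is handed in when it is done.

Besides the shell and the picture viewer there is one more tool, called after "Request:" as name(argument=value, ...) on one line, values as JSON. drive_tool: Moves the arm, as the interface text tells. Its arguments: {"type":"object","properties":{"rows":{"type":"array","items":{"type":"object","properties":{"gripper":{"type":"number"},"translation":{"type":"array","items":{"type":"number"}},"twist":{"type":"number"}}}},"squeeze":{"type":"number"}},"required":["rows"]}

```bash
mkdir -p pics
python3 - <<'E'
from bench import readout, optics
import cv2,numpy as np
o=readout.get_obs()
print({k:np.round(o[k],3).tolist() for k in o})
for n in("scene","top","wrist"):
    p=optics.camera_params(n);print(n,np.round(p["mtx"],1).tolist(),np.round(p["extrinsics"],3).tolist())
    cv2.imwrite(f"pics/{n}0.png",optics.snapshot(n))
E
```

```text
{'t': 0.0, 'joints': [67.998, 19.132, 2.286, 84.011, -0.768, 76.965, -3.353], 'qd': [-0.032, -0.115, -0.039, 0.04, -0.031, 0.034, -0.037], 'tau': [0.001, -65.635, 1.336, -40.38, -0.06, 0.045, 0.0], 'eef_pos': [0.182, -0.623, 0.222], 'orientation': [[0.281, -0.96, -0.001], [-0.96, -0.281, 0.002], [-0.002, 0.0, -1.0]], 'contact_force': [-0.1, -0.446, -0.51], 'moment': [-0.054, -0.003, -0.001], 'width': 1.002}
scene [[388.4, 0.0, 284.6], [0.0, 388.4, 207.4], [0.0, 0.0, 1.0]] [[0.692, 0.608, -0.39, 0.999], [0.722, -0.578, 0.38, -0.41], [0.005, -0.544, -0.839, 1.04], [0.0, 0.0, 0.0, 1.0]]
top [[518.9, 0.0, 281.1], [0.0, 518.9, 205.4], [0.0, 0.0, 1.0]] [[-0.019, -0.984, 0.179, 0.332], [-1.0, 0.021, 0.01, -0.004], [-0.014, -0.179, -0.984, 1.441], [0.0, 0.0, 0.0, 1.0]]
wrist [[368.0, 0.0, 281.7], [0.0, 368.0, 208.2], [0.0, 0.0, 1.0]] [[0.28, -0.915, -0.291, 0.262], [-0.96, -0.267, -0.082, -0.599], [-0.002, 0.302, -0.953, 0.383], [0.0, 0.0, 0.0, 1.0]]
```

View pics/scene0.png

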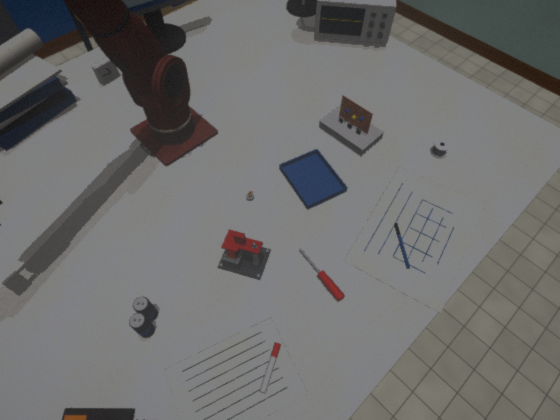

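View pics/top0.png

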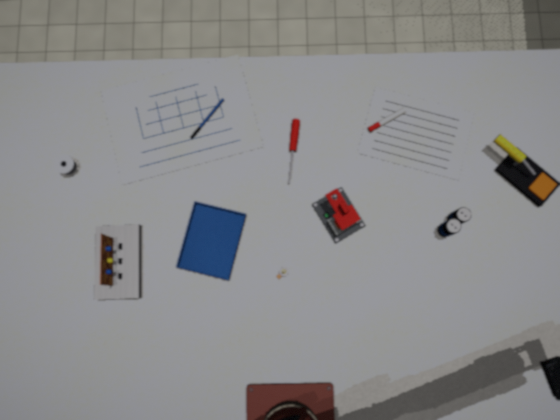

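View pics/wrist0.png

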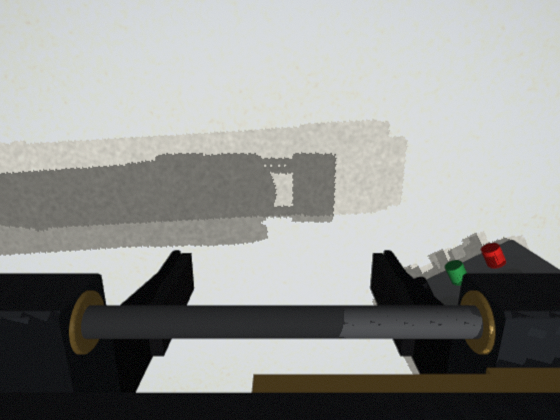

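The top view shows the holder at (338,214), the tray at (212,241) and the capacitors at (455,222). Next I'll zoom in and measure.

```bash
cat > h.py <<'E'
import numpy as np,cv2
from bench import optics,readout
def ray(n,uv,P=None):
    P=P or optics.camera_params(n);E=P["extrinsics"]
    uv=np.atleast_2d(np.asarray(uv,float))
    d=np.c_[uv,np.ones(len(uv))]@np.linalg.inv(P["mtx"]).T@np.asarray(E)[:3,:3].T
    return np.asarray(E)[:3,3],d
def onz(n,uv,z,P=None):
    c,d=ray(n,uv,P); return c+d*((z-c[2])/d[:,2])[:,None]
def proj(n,X,P=None):
    P=P or optics.camera_params(n);E=np.asarray(P["extrinsics"])
    p=(np.atleast_2d(X)-E[:3,3])@E[:3,:3]@np.asarray(P["mtx"]).T
    return p[:,:2]/p[:,2:]
def red(im):
    h=cv2.cvtColor(im,cv2.COLOR_BGR2HSV);return (((h[...,0]<8)|(h[...,0]>172))&(h[...,1]>150)&(h[...,2]>60)).astype(np.uint8)*255
E
python3 - <<'E'
from h import *
im=cv2.imread("pics/top0.png")
c=im[170:260,290:390];cv2.imwrite("pics/t1.png",cv2.resize(c,None,fx=6,fy=6,interpolation=cv2.INTER_CUBIC))
s=cv2.imread("pics/scene0.png")
c=s[215:295,200:300];cv2.imwrite("pics/s1.png",cv2.resize(c,None,fx=7,fy=7,interpolation=cv2.INTER_CUBIC))
h=cv2.cvtColor(im,cv2.COLOR_BGR2HSV)
m=((h[...,0]>100)&(h[...,0]<125)&(h[...,1]>150)).astype(np.uint8)*255
cs=max(cv2.findContours(m,0,2)[0],key=cv2.contourArea)
W=onz("top",cs[:,0],0.024)[:,:2]
print("tray",cv2.minAreaRect((W*1000).astype(np.float32)))
m=red(im);m[:170]=0;m[260:]=0;m[:,:300]=0;m[:,375:]=0
cs=max(cv2.findContours(m,0,2)[0],key=cv2.contourArea)
W=onz("top",cs[:,0],0.070)[:,:2]
r=cv2.minAreaRect((W*1000).astype(np.float32));print("red",r,cv2.boxPoints(r))
E
```

```text
tray ((496.6536865234375, 204.96072387695312), (142.25340270996094, 181.2316131591797), 74.99343872070312)
red ((568.808349609375, -147.39389038085938), (102.68455505371094, 62.390472412109375), 28.334346771240234) [[ 508.81146 -144.30392]
 [ 538.42303 -199.21957]
 [ 628.80524 -150.48386]
 [ 599.19366  -95.56821]]
```

View pics/t1.png

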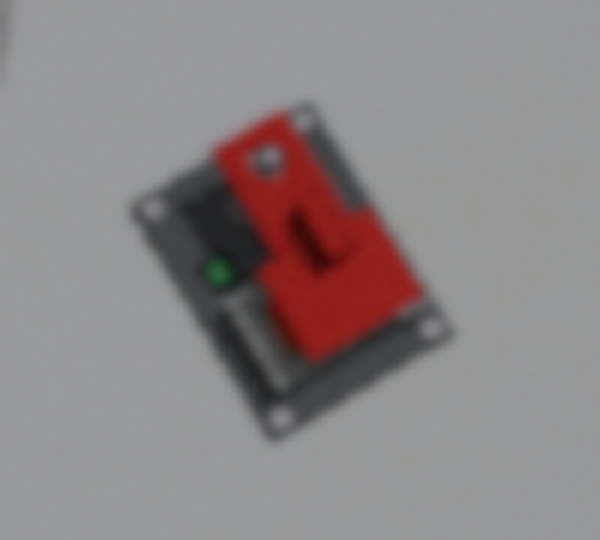

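View pics/s1.png

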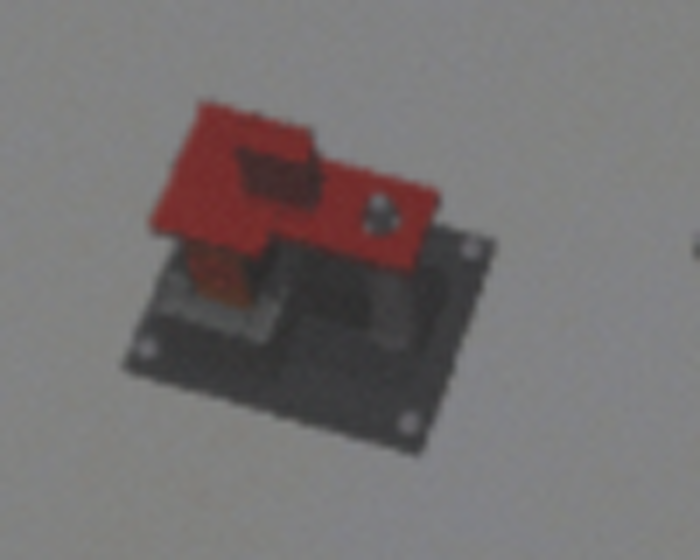

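Run:
```python
from h import *
f=lambda c,k,o:(np.array(c,float)+.5)/k-.5+np.array(o)
t=f([(152,208),(303,122),(430,328),(282,415)],6,(290,170))
print(onz("top",t,.008).round(4)); W=onz("top",t,.008)[:,:2]
# corners: +y,+x ; -y? holder +x dir = far side with eye
a=(W[0]+W[1])/2; b=(W[2]+W[3])/2
print("screw yaw",np.degrees(np.arctan2(*(a-b)[::-1])), "mid",(a+b)/2, "len",np.linalg.norm(a-b),np.linalg.norm(W[0]-W[1]))
t=f([(132,208),(308,102),(455,335),(272,440)],6,(290,170));W=onz("top",t,.008)[:,:2]
a=(W[0]+W[1])/2; b=(W[2]+W[3])/2;x=(a-b)/np.linalg.norm(a-b)
print("corner yaw",np.degrees(np.arctan2(*(a-b)[::-1])), "mid",(a+b)/2,"orig",(a+b)/2-.025*x, "len",np.linalg.norm(a-b),np.linalg.norm(W[0]-W[1]))
s=f([(495,240),(422,456),(123,370)],7,(200,215));V=onz("scene",s,.008)
print("scene",V.round(4)); print("mid",(V[0]+V[2])/2, "yaw",np.degrees(np.arctan2(*(V[1]-V[2])[:2][::-1])))
for n,z in(("top",.104),):
  im=cv2.imread(f"pics/{n}0.png");m=red(im);m[:170]=0;m[260:]=0;m[:,:300]=0;m[:,375:]=0
  cs=max(cv2.findContours(m,0,2)[0],key=cv2.contourArea)
  for z in (.066,.104):
    r=cv2.minAreaRect((onz(n,cs[:,0],z)[:,:2]*1000).astype(np.float32));print(z,r)
# eye
e=f([(268,158)],6,(290,170)); print("eye@.104",onz("top",e,.104))
e=f([(380,210)],7,(200,215)); print("eye@.104",onz("scene",e,.104), "118",onz("scene",e,.118))
```

```text
[[ 0.5935 -0.0837  0.008 ]
 [ 0.633  -0.1558  0.008 ]
 [ 0.5342 -0.2107  0.008 ]
 [ 0.4951 -0.1407  0.008 ]]
screw yaw 29.56199962059946 mid [ 0.5639784  -0.14770914] len 0.11340185696918097 0.08220328680165885
corner yaw 29.3547032032532 mid [ 0.56266786 -0.14764535] orig [ 0.54087781 -0.15990072] len 0.12736678201116933 0.09730612349999762
scene [[ 0.5958 -0.0748  0.008 ]
 [ 0.6469 -0.1619  0.008 ]
 [ 0.5342 -0.2257  0.008 ]]
mid [ 0.56496901 -0.15022765  0.008     ] yaw 29.486694420334185
0.066 ((569.5001220703125, -147.81300354003906), (102.98418426513672, 62.57255935668945), 28.334463119506836)
0.104 ((562.9282836914062, -143.83042907714844), (100.13761901855469, 60.842987060546875), 28.33437156677246)
eye@.104 [[ 0.59712373 -0.12968177  0.104     ]]
eye@.104 [[ 0.59313556 -0.12936455  0.104     ]] 118 [[ 0.59920412 -0.13356339  0.118     ]]
```

Request:
drive_tool(rows=[{"gripper":8.7,"translation":[-2.5,-3.55,-0.2],"twist":0},{"gripper":8.7,"translation":[-2.5,-3.55,-0.2],"twist":0},{"gripper":8.7,"translation":[-2.5,-3.55,-0.2],"twist":0},{"gripper":8.7,"translation":[-2.5,-3.55,-0.2],"twist":0},{"gripper":8.7,"translation":[-2.5,-3.55,-0.2],"twist":0},{"gripper":8.7,"translation":[-2.5,-3.55,-0.2],"twist":0},{"gripper":8.7,"translation":[-2.5,-3.55,-0.2],"twist":0},{"gripper":8.7,"translation":[-2.5,-3.55,-0.2],"twist":0},{"gripper":8.7,"translation":[-2.5,-3.55,-0.2],"twist":0},{"gripper":8.7,"translation":[-2.5,-3.55,-0.2],"twist":0},{"gripper":8.7,"translation":[-2.5,-3.55,-0.2],"twist":0},{"gripper":8.7,"translation":[-2.5,-3.55,-0.2],"twist":0},{"gripper":8.7,"translation":[-2.5,-3.55,-0.2],"twist":0},{"gripper":8.7,"translation":[-2.3,-3.55,-0.2],"twist":0},{"gripper":8.7,"translation":[0,0,0],"twist":-6.6},{"gripper":8.7,"translation":[0,0,0],"twist":-6.6},{"gripper":8.7,"translation":[0,0,0],"twist":0},{"gripper":8.7,"translation":[0,0,0],"twist":0}])

```text
t: 2.4
eef_pos: [0.5617, -0.1503, 0.2504]
orientation: [[0.49, -0.872, -0.0], [-0.872, -0.49, 0.0], [-0.0, 0.0, -1.0]]
contact_force: [0.3, 0.6, -0.4]
width: 0.999
```

Run:
```python
from h import *
import pickle
o=readout.get_obs();print(o["t"],o["eef_pos"],o["orientation"])
P=optics.camera_params("wrist");im=optics.snapshot("wrist");cv2.imwrite("pics/w1.png",im);pickle.dump(P,open("w1.pkl","wb"))
```

```text
2.4 [ 0.56168396 -0.15033381  0.25043458] [[ 4.90181452e-01 -8.71620377e-01 -2.50071041e-04]
 [-8.71620391e-01 -4.90181484e-01  8.49668669e-05]
 [-1.96639047e-04  1.76317836e-04 -9.99999965e-01]]
```

View pics/w1.png

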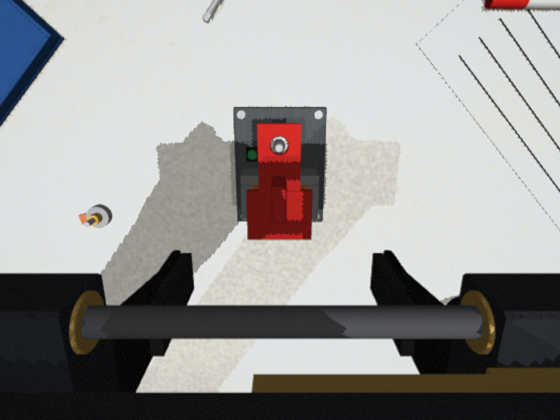

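Run:
```python
import cv2
im=cv2.imread("pics/w1.png")
cv2.imwrite("pics/w1z.png",cv2.resize(im[100:245,225:340],None,fx=4,fy=4,interpolation=cv2.INTER_CUBIC))
```

```text
(no output)
```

View pics/w1z.png

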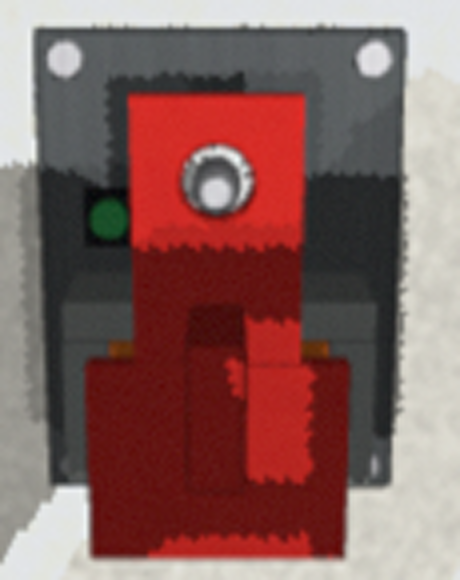

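Run:
```python
from h import *
import pickle
P=pickle.load(open("w1.pkl","rb"))
f=lambda c:(np.array(c,float)+.5)/4-.5+np.array((225,100))
def hold(W,o=np.array([.5425,-.1605]),y=np.radians(29.5)):
    c,s=np.cos(y),np.sin(y);return (W[:,:2]-o)@np.array([[c,-s],[s,c]])*1000
for nm,p,z in(("bar far",[(128,95),(305,95)],.104),("head rear",[(92,557),(346,557)],.104),("head front",[(87,360),(348,360)],.104),
 ("fin top",[(188,345),(246,345),(246,492),(188,492)],.144),("pin",[(216,188)],.118),("screws",[(65,58),(374,58)],.008),("plate far",[(37,30),(405,30)],.008)):
    W=onz("wrist",f(p),z,P);print(nm,W.round(4)[:,:2].tolist(),W.mean(0).round(4)[:2],hold(W).round(1).tolist())
```

```text
bar far [[0.6018, -0.1026], [0.6195, -0.1342]] [ 0.6107 -0.1184] [[80.1, 21.2], [80.0, -15.0]]
head rear [[0.508, -0.1435], [0.536, -0.1935]] [ 0.522  -0.1685] [[-21.7, 31.8], [-21.9, -25.5]]
head front [[0.5481, -0.1213], [0.5757, -0.1705]] [ 0.5619 -0.1459] [[24.2, 31.4], [24.0, -25.0]]
fin top [[0.571, -0.1348], [0.5763, -0.1443], [0.5509, -0.1587], [0.5454, -0.1489]] [ 0.5609 -0.1467] [[37.5, 8.3], [37.4, -2.6], [8.2, -2.6], [8.2, 8.7]]
pin [[0.5958, -0.1267]] [ 0.5958 -0.1267] [[63.1, 3.1]]
screws [[0.5922, -0.0815], [0.6324, -0.1533]] [ 0.6123 -0.1174] [[82.1, 44.3], [81.8, -38.0]]
plate far [[0.5949, -0.0718], [0.6426, -0.1568]] [ 0.6188 -0.1143] [[89.3, 51.4], [89.0, -46.1]]
```

Request:
drive_tool(rows=[{"gripper":8.7,"translation":[-0.3,-0.1,3],"twist":0},{"gripper":8.7,"translation":[0,0,3],"twist":0},{"gripper":8.7,"translation":[0,0,3],"twist":0},{"gripper":6,"translation":[0,0,2],"twist":0},{"gripper":4,"translation":[0,0,0],"twist":0},{"gripper":4,"translation":[0,0,0],"twist":0},{"gripper":4,"translation":[0,0,0],"twist":0}])

```text
t: 3.32
eef_pos: [0.5619, -0.1472, 0.1418]
orientation: [[0.492, -0.87, 0.002], [-0.87, -0.492, -0.001], [0.001, -0.001, -1.0]]
contact_force: [-0.5, -0.5, 0.4]
width: 0.629
```

Run:
```python
from h import *
import pickle
o=readout.get_obs();print(o["t"],o["eef_pos"],o["width"])
P=optics.camera_params("wrist");im=optics.snapshot("wrist");cv2.imwrite("pics/w2.png",im);pickle.dump(P,open("w2.pkl","wb"))
```

```text
3.325 [ 0.56190239 -0.14723357  0.14179645] 0.6290989759111288
```

View pics/w2.png

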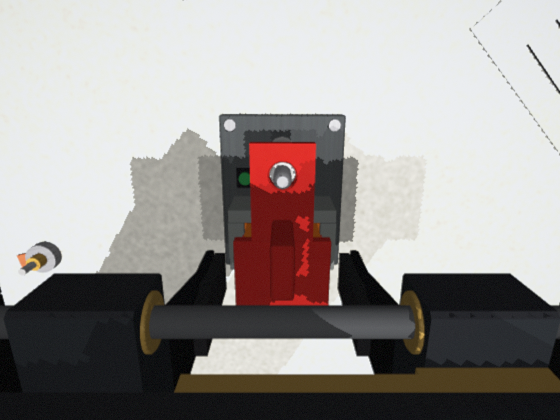

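Request:
drive_tool(rows=[{"gripper":4,"translation":[0,0.1,2],"twist":0},{"gripper":4,"translation":[0,0,0.9],"twist":0},{"gripper":2,"translation":[0,0,0],"twist":0},{"gripper":0.5,"translation":[0,0,0],"twist":0},{"gripper":0.5,"translation":[0,0,0],"twist":0},{"gripper":0.5,"translation":[0,0,0],"twist":0},{"gripper":0.5,"translation":[0,0,0],"twist":0},{"gripper":0.5,"translation":[0,0,0],"twist":0},{"gripper":0.5,"translation":[0,0,0],"twist":0}], squeeze=20)

```text
t: 4.5
eef_pos: [0.5607, -0.1477, 0.112]
orientation: [[0.493, -0.87, 0.001], [-0.87, -0.493, -0.0], [0.001, -0.001, -1.0]]
contact_force: [-0.3, -0.0, 4.8]
width: 0.137
```

Request:
drive_tool(rows=[{"gripper":0.5,"translation":[0,0,-0.5],"twist":0},{"gripper":0.5,"translation":[0,0,-1],"twist":0},{"gripper":0.5,"translation":[0,0,-1],"twist":0},{"gripper":0.5,"translation":[0,0,-1.5],"twist":0},{"gripper":0.5,"translation":[0,0,-1.5],"twist":0},{"gripper":0.5,"translation":[0,0,-1],"twist":0},{"gripper":0.5,"translation":[0,0,0],"twist":0},{"gripper":0.5,"translation":[0,0,0],"twist":0}])

```text
t: 5.5
eef_pos: [0.56, -0.1476, 0.1761]
orientation: [[0.493, -0.87, -0.001], [-0.87, -0.493, 0.0], [-0.0, 0.001, -1.0]]
contact_force: [-0.2, -0.5, 0.3]
width: 0.136
```

Run:
```python
from h import *
import pickle
o=readout.get_obs();print(o["t"],o["eef_pos"],o["width"],o["contact_force"],o["joints"])
P=optics.camera_params("wrist");im=optics.snapshot("wrist");cv2.imwrite("pics/w3.png",im);pickle.dump(P,open("w3.pkl","wb"))
```

```text
5.5 [ 0.56003848 -0.14755338  0.17611482] 0.135526532512623 [-0.24209069 -0.47357972  0.27764055] [ 30.47521281  14.3036955  -23.53224363  96.57701098   6.00694013
  70.40731166 -54.91254479]
```

View pics/w3.png

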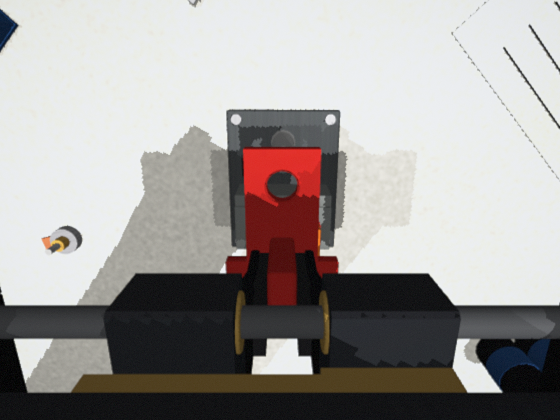

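The bar is off the pin and held level: its eye at (283,185) is empty. Next I'll carry it to the tray.

Request:
drive_tool(rows=[{"gripper":0.5,"translation":[-1.7,-0.6,0],"twist":0},{"gripper":0.5,"translation":[-3.4,-1.1,0],"twist":0},{"gripper":0.5,"translation":[-3.4,-1.1,0],"twist":0},{"gripper":0.5,"translation":[-3.4,-1.1,0],"twist":0},{"gripper":0.5,"translation":[-3.4,-1.1,0],"twist":0},{"gripper":0.5,"translation":[-3.4,-1.1,0],"twist":0},{"gripper":0.5,"translation":[-3.4,-1.1,0],"twist":0},{"gripper":0.5,"translation":[-3.4,-1.1,0],"twist":0},{"gripper":0.5,"translation":[-3.4,-1.1,0],"twist":0},{"gripper":0.5,"translation":[-3.4,-1.1,0],"twist":0},{"gripper":0.5,"translation":[-1.7,-0.6,0],"twist":0},{"gripper":0.5,"translation":[0,0,0],"twist":9},{"gripper":0.5,"translation":[0,0,0],"twist":9},{"gripper":0.5,"translation":[0,0,0],"twist":9},{"gripper":0.5,"translation":[0,0,0],"twist":9},{"gripper":0.5,"translation":[0,0,0],"twist":8.5},{"gripper":0.5,"translation":[0,0,0],"twist":0},{"gripper":0.5,"translation":[0,0,0],"twist":0}])

```text
t: 7.8
eef_pos: [0.4889, 0.2035, 0.1765]
orientation: [[-0.255, -0.967, -0.0], [-0.967, 0.255, 0.0], [0.0, 0.0, -1.0]]
contact_force: [0.2, -0.6, -0.8]
width: 0.134
```

Run:
```python
from h import *
o=readout.get_obs();print(o["t"],o["eef_pos"],o["width"],o["contact_force"],o["joints"])
im=optics.snapshot("wrist");cv2.imwrite("pics/w4.png",im)
im=optics.snapshot("top");cv2.imwrite("pics/t4.png",cv2.resize(im[100:320,80:380],None,fx=2.5,fy=2.5,interpolation=cv2.INTER_CUBIC))
```

```text
7.8 [0.48890262 0.2035021  0.17645363] 0.1336670488884745 [ 0.15697635 -0.60679738 -0.83906808] [   3.48479592    9.54718448  -33.87598438  102.7576819     5.65881822
   69.39889198 -136.77340114]
```

View pics/w4.png

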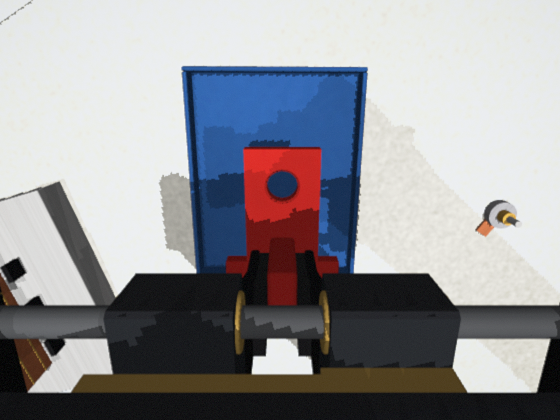

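View pics/t4.png

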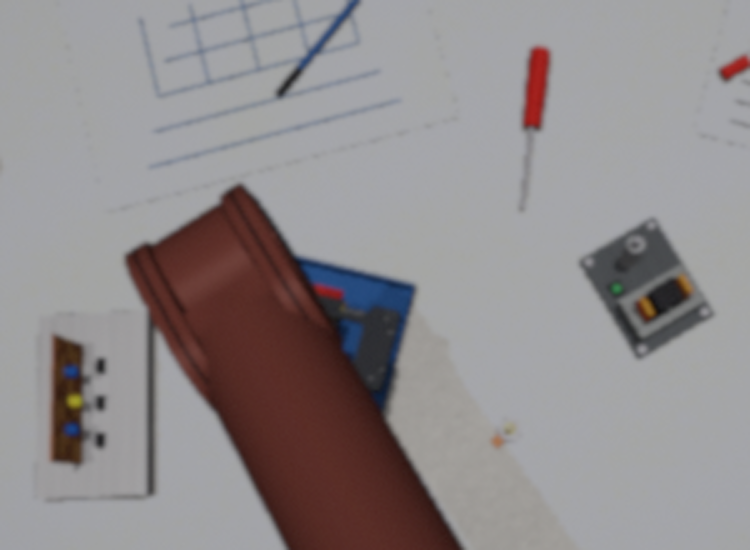

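Request:
drive_tool(rows=[{"gripper":0.5,"translation":[0,0,3],"twist":0},{"gripper":0.5,"translation":[0,0,4],"twist":0},{"gripper":0.5,"translation":[0,0,4],"twist":0},{"gripper":0.5,"translation":[0,0,2.5],"twist":0},{"gripper":0.5,"translation":[0,0,1.2],"twist":0},{"gripper":0.5,"translation":[0,0,0.5],"twist":0},{"gripper":0.5,"translation":[0,0,0.2],"twist":0},{"gripper":0.5,"translation":[0,0,0],"twist":0},{"gripper":0.5,"translation":[0,0,0],"twist":0}])

```text
t: 9.02
eef_pos: [0.4899, 0.2031, 0.0232]
orientation: [[-0.259, -0.966, 0.001], [-0.966, 0.259, 0.0], [-0.001, -0.001, -1.0]]
contact_force: [-0.1, 1.2, -1.9]
width: 0.135
```

Request:
drive_tool(rows=[{"gripper":0.5,"translation":[0,0,0.2],"twist":0},{"gripper":0.5,"translation":[0,0,0.1],"twist":0},{"gripper":0.5,"translation":[0,0,0],"twist":0},{"gripper":3,"translation":[0,0,0],"twist":0},{"gripper":4,"translation":[0,0,0],"twist":0},{"gripper":4,"translation":[0,0,0],"twist":0},{"gripper":4,"translation":[0,0,0],"twist":0},{"gripper":4,"translation":[0,0,-1],"twist":0},{"gripper":4,"translation":[0,0,-3],"twist":0},{"gripper":4,"translation":[0,0,-4],"twist":0},{"gripper":4,"translation":[0,0,-5],"twist":0},{"gripper":4,"translation":[0,0,-5],"twist":0},{"gripper":4,"translation":[0,0,0],"twist":0},{"gripper":8,"translation":[0,0,0],"twist":0}])

```text
t: 10.78
eef_pos: [0.4892, 0.2028, 0.1995]
orientation: [[-0.259, -0.966, 0.0], [-0.966, 0.259, -0.0], [0.0, -0.0, -1.0]]
contact_force: [0.3, 0.2, -0.3]
width: 0.509
```

Run:
```python
from h import *
o=readout.get_obs();print(o["t"],o["eef_pos"],o["width"],o["contact_force"],o["joints"])
im=optics.snapshot("wrist");cv2.imwrite("pics/w5.png",im)
im=optics.snapshot("top");cv2.imwrite("pics/t5f.png",im)
```

```text
10.775 [0.48923328 0.20284088 0.1995353 ] 0.5092729173817521 [ 0.26677788  0.15058831 -0.3429279 ] [   4.08994154    8.51532507  -34.24366764  101.02686784    5.04444416
   71.97929142 -136.40565571]
```

View pics/w5.png

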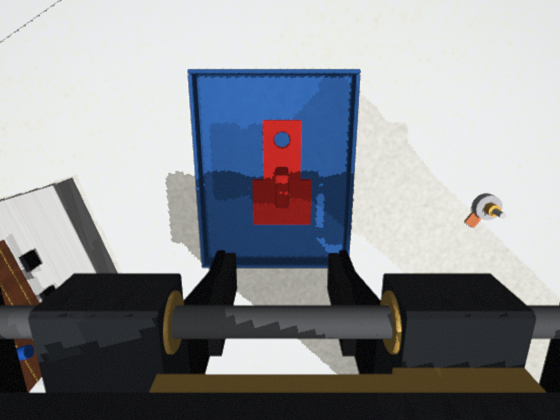

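The wrist image shows the bar lying flat inside the tray (about 253–311, 120–225). Now back to the holder.

Request:
drive_tool(rows=[{"gripper":8.2,"translation":[0,0,0],"twist":-9},{"gripper":8.2,"translation":[0,0,0],"twist":-9},{"gripper":8.2,"translation":[0,0,0],"twist":-9},{"gripper":8.2,"translation":[0,0,0],"twist":-9},{"gripper":8.2,"translation":[0,0,0],"twist":-8.5},{"gripper":8.2,"translation":[1.7,0.6,-0.2],"twist":0},{"gripper":8.2,"translation":[3.4,1.3,-0.2],"twist":0},{"gripper":8.2,"translation":[3.4,1.3,-0.2],"twist":0},{"gripper":8.2,"translation":[3.4,1.3,-0.2],"twist":0},{"gripper":8.2,"translation":[3.4,1.3,-0.2],"twist":0},{"gripper":8.2,"translation":[3.4,1.3,-0.2],"twist":0},{"gripper":8.2,"translation":[3.4,1.3,-0.2],"twist":0},{"gripper":8.2,"translation":[3.4,1.3,-0.2],"twist":0},{"gripper":8.2,"translation":[3.4,1.3,-0.2],"twist":0},{"gripper":8.2,"translation":[3.4,1.3,-0.2],"twist":0},{"gripper":8.2,"translation":[1.7,0.9,0],"twist":0},{"gripper":8.2,"translation":[0,0,0],"twist":0},{"gripper":8.2,"translation":[0,0,0],"twist":0},{"gripper":8.2,"translation":[0,0,0],"twist":0}])

```text
t: 13.25
eef_pos: [0.5422, -0.1562, 0.2196]
orientation: [[0.495, -0.869, 0.0], [-0.869, -0.495, 0.0], [-0.0, -0.0, -1.0]]
contact_force: [-0.7, -0.4, 0.4]
width: 0.937
```

Run:
```python
from h import *
import pickle
o=readout.get_obs();print(o["t"],o["eef_pos"],o["orientation"][:,0],o["width"],o["contact_force"])
P=optics.camera_params("wrist");im=optics.snapshot("wrist");cv2.imwrite("pics/w6.png",im);pickle.dump(P,open("w6.pkl","wb"))
```

```text
13.25 [ 0.54218148 -0.15624646  0.21959294] [ 4.94619263e-01 -8.69109721e-01 -2.76934134e-04] 0.936689903908751 [-0.73682299 -0.37409406  0.42854984]
```

View pics/w6.png

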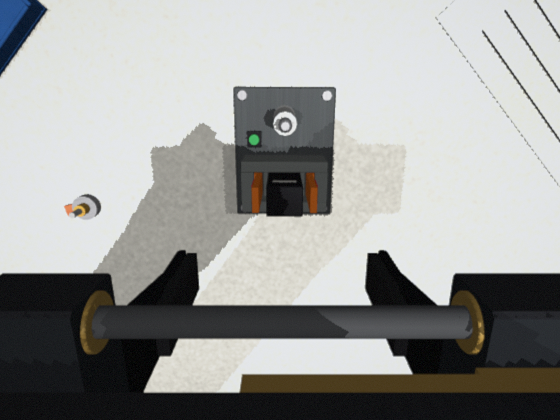

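Run:
```python
import cv2
im=cv2.imread("pics/w6.png")
cv2.imwrite("pics/w6z.png",cv2.resize(im[80:220,225:345],None,fx=5,fy=5,interpolation=cv2.INTER_CUBIC)[:600])
cv2.imwrite("pics/w6y.png",cv2.resize(im[150:220,235:335],None,fx=8,fy=8,interpolation=cv2.INTER_CUBIC))
```

```text
(no output)
```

View pics/w6y.png

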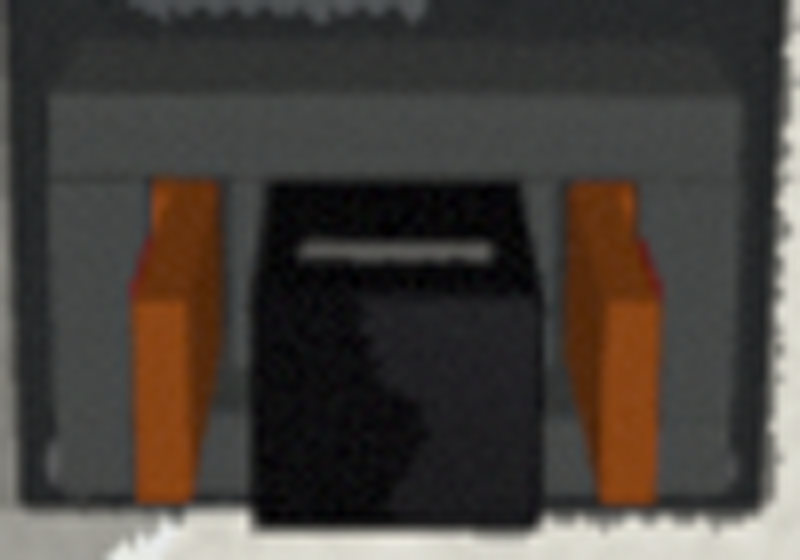

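Run:
```python
from h import *
import pickle
P=pickle.load(open("w6.pkl","rb"))
f=lambda c:(np.array(c,float)+.5)/8-.5+np.array((235,150))
o=np.array([.5422,-.1562]);ax=np.array([[.4946,-.8691],[-.8691,-.4946]])
for nm,p,z in(("carr",[(256,292),(540,292),(540,525),(252,525)],.096),("L",[(133,298),(187,298),(188,500),(137,500)],.092),("R",[(608,298),(660,298),(657,500),(600,500)],.092)):
    W=onz("wrist",f(p),z,P);print(nm,W.mean(0).round(4), ((W[:,:2]-o)@ax.T*1000).round(1).tolist(),((W.mean(0)[:2]-o)@ax.T*1000).round(1))
```

```text
carr [ 0.5416 -0.1572  0.096 ] [[-13.5, -11.3], [14.8, -11.3], [15.2, 13.2], [-14.2, 13.2]] [0.6 1. ]
L [ 0.5296 -0.1363  0.092 ] [[-26.1, -9.7], [-20.7, -9.7], [-21.0, 11.8], [-26.3, 11.8]] [-23.5   1.1]
R [ 0.5534 -0.1781  0.092 ] [[21.9, -9.6], [27.2, -9.6], [27.5, 11.9], [21.6, 11.9]] [24.6  1.1]
```

Request:
drive_tool(rows=[{"gripper":8,"translation":[0.1,0.1,3],"twist":0},{"gripper":8,"translation":[0,0,4],"twist":0},{"gripper":7.5,"translation":[0,0,3],"twist":0},{"gripper":7.5,"translation":[0,0,2],"twist":0},{"gripper":7.5,"translation":[0,0,1.5],"twist":0},{"gripper":7.5,"translation":[0,0,1.5],"twist":0},{"gripper":7,"translation":[0,0,1],"twist":0},{"gripper":7,"translation":[0,0,0.4],"twist":0},{"gripper":7,"translation":[0,0,0],"twist":0},{"gripper":7,"translation":[0,0,0],"twist":0}])

```text
t: 14.55
eef_pos: [0.5421, -0.1594, 0.0561]
orientation: [[0.493, -0.87, 0.001], [-0.87, -0.493, -0.0], [0.001, -0.001, -1.0]]
contact_force: [-0.3, -0.4, -0.1]
width: 0.81
```

Run:
```python
from h import *
import pickle
o=readout.get_obs();print(o["t"],o["eef_pos"],o["orientation"][:,0],o["width"],o["contact_force"])
im=optics.snapshot("wrist");cv2.imwrite("pics/w7.png",im)
```

```text
14.55 [ 0.5420817  -0.1594127   0.05611011] [ 4.92584581e-01 -8.70264344e-01  6.34656512e-04] 0.8098195627837615 [-0.33740064 -0.40910416 -0.05541189]
```

View pics/w7.png

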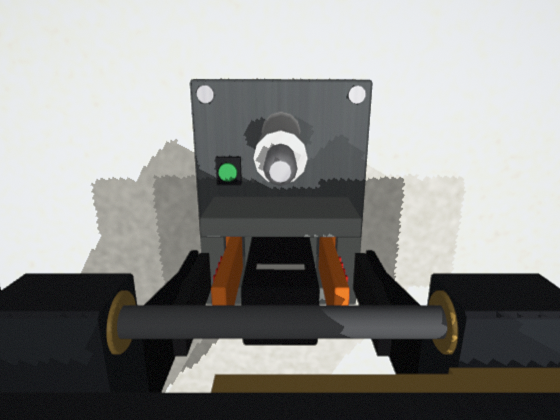

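Request:
drive_tool(rows=[{"gripper":6,"translation":[0,0,0],"twist":0},{"gripper":5,"translation":[0,0,0],"twist":0},{"gripper":4,"translation":[0,0,0],"twist":0},{"gripper":3.5,"translation":[0,0,0],"twist":0},{"gripper":3.5,"translation":[0,0,0],"twist":0},{"gripper":3.5,"translation":[0,0,0],"twist":0},{"gripper":3.5,"translation":[0,0,0],"twist":0},{"gripper":3.5,"translation":[0,0,0],"twist":0}], squeeze=25)

```text
t: 15.6
eef_pos: [0.5418, -0.1593, 0.0561]
orientation: [[0.493, -0.87, 0.0], [-0.87, -0.493, -0.0], [0.0, -0.0, -1.0]]
contact_force: [-1.9, 1.3, 5.6]
width: 0.452
```

Run:
```python
from h import *
o=readout.get_obs();print(o["t"],o["eef_pos"],o["width"]*87,o["contact_force"])
im=optics.snapshot("wrist");cv2.imwrite("pics/w8.png",im)
```

```text
15.6 [ 0.54184346 -0.15926686  0.05607384] 39.32733009311303 [-1.86436853  1.25032921  5.55612337]
```

View pics/w8.png

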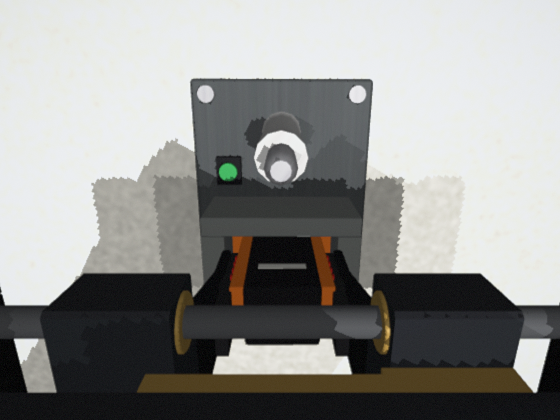

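Both catches are pressed in symmetrically, with edges at 232 and 333 about the body at 245–318. I'll draw up gently.

Request:
drive_tool(rows=[{"gripper":3.5,"translation":[0,0,0],"twist":0},{"gripper":3.5,"translation":[0,0,-0.2],"twist":0},{"gripper":3.5,"translation":[0,0,-0.3],"twist":0},{"gripper":3.5,"translation":[0,0,-0.3],"twist":0},{"gripper":3.5,"translation":[0,0,-0.3],"twist":0},{"gripper":3.5,"translation":[0,0,0],"twist":0}], squeeze=20)

```text
t: 16.4
eef_pos: [0.5419, -0.1593, 0.0669]
orientation: [[0.493, -0.87, 0.0], [-0.87, -0.493, -0.0], [0.0, -0.0, -1.0]]
contact_force: [-0.5, -0.3, -0.4]
width: 0.454
```

Run:
```python
from h import *
o=readout.get_obs();print(o["t"],o["eef_pos"],o["width"]*87,o["contact_force"])
im=optics.snapshot("wrist");cv2.imwrite("pics/w9.png",im)
```

```text
16.4 [ 0.54187639 -0.15930436  0.06685533] 39.479717071064854 [-0.46371389 -0.33529389 -0.44262041]
```

View pics/w9.png

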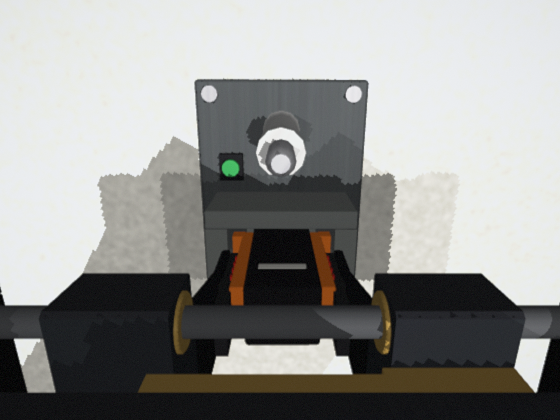

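The carrier is coming up with no resistance. On to 12 cm.

Request:
drive_tool(rows=[{"gripper":3.5,"translation":[0,0,-0.6],"twist":0},{"gripper":3.5,"translation":[0,0,-0.8],"twist":0},{"gripper":3.5,"translation":[0,0,-0.8],"twist":0},{"gripper":3.5,"translation":[0,0,-0.8],"twist":0},{"gripper":3.5,"translation":[0,0,-0.8],"twist":0},{"gripper":3.5,"translation":[0,0,-1],"twist":0},{"gripper":3.5,"translation":[0,0,-1],"twist":0},{"gripper":3.5,"translation":[0,0,-1],"twist":0},{"gripper":3.5,"translation":[0,0,-1],"twist":0},{"gripper":3.5,"translation":[0,0,-1],"twist":0},{"gripper":3.5,"translation":[0,0,-1],"twist":0},{"gripper":3.5,"translation":[0,0,-0.8],"twist":0},{"gripper":3.5,"translation":[0,0,-0.3],"twist":0},{"gripper":3.5,"translation":[0,0,0],"twist":0},{"gripper":3.5,"translation":[0,0,0],"twist":0},{"gripper":3.5,"translation":[0,0,0],"twist":0},{"gripper":3.5,"translation":[0,0,0],"twist":0}])

```text
t: 18.58
eef_pos: [0.5416, -0.1593, 0.1754]
orientation: [[0.493, -0.87, -0.0], [-0.87, -0.493, 0.0], [-0.0, 0.0, -1.0]]
contact_force: [0.3, 0.8, -1.3]
width: 0.459
```

Run:
```python
from h import *
o=readout.get_obs();print(o["t"],o["eef_pos"],o["width"]*87,o["contact_force"],np.abs(o["qd"]).max())
im=optics.snapshot("wrist");cv2.imwrite("pics/w10.png",im)
s=optics.snapshot("scene");cv2.imwrite("pics/s10.png",cv2.resize(s[100:330,120:360],None,fx=2.5,fy=2.5,interpolation=cv2.INTER_CUBIC))
im=optics.snapshot("top");cv2.imwrite("pics/t10.png",im)
```

```text
18.575 [ 0.54159449 -0.15926426  0.17536325] 39.892805781515484 [ 0.30155707  0.78441193 -1.27465669] 0.1242774095202176
```

View pics/w10.png

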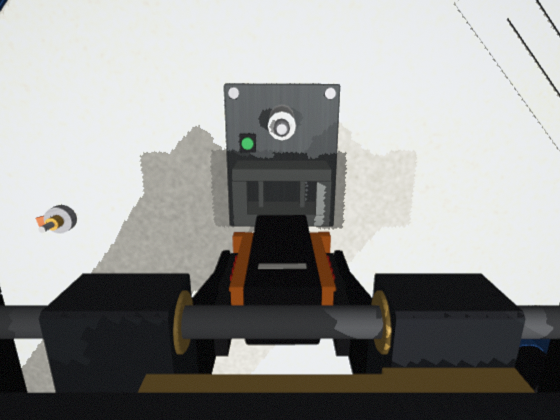

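View pics/s10.png

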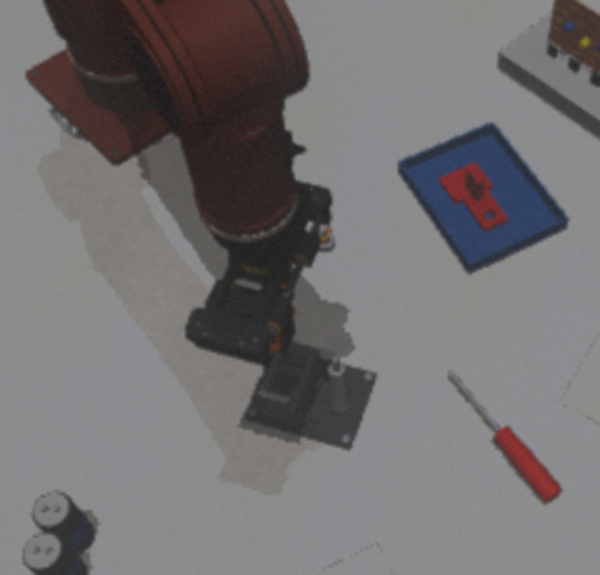

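View pics/t10.png

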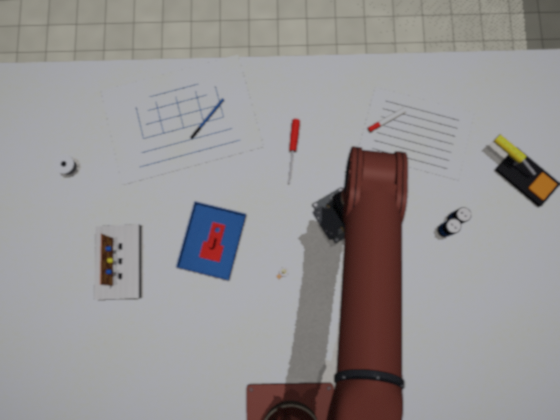

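The carrier is held clear and symmetric in the fingers, and its slot is at (282,266) as it was when seated. The bar lies flat in the tray, and the capacitors, potentiometer and screwdriver are where they were. I'll hand it in.

```bash
python3 -c "
from bench import ticket,readout
print(ticket.sign_off());o=readout.get_obs();print(o['t'],o['eef_pos'],o['width'])"
```

```text
the job is handed in; nothing more can be done
None
the job is handed in; nothing more can be done
```

The job is done and handed in. The red keeper bar came off its post and lies flat in the blue tray. I then squeezed both orange catches together and drew the carrier straight up out of its holder.

- **Final pose:** at about 18.7 s the arm was at rest with the carrier upright, 119 mm above where it sat and clear of the holder. The catches were pressed in evenly with a 20 N grip setting.
- **Forces:** the wrist force was about 1.5 N at the end and stayed below 6 N in the readings after each move.
- **Bystanders:** the capacitors, potentiometer and screwdriver look unmoved in the last top view compared with the first.

Two readings disagreed slightly:
- **Catch opening:** it read 39–40 mm against the stated 42 mm when squeezed. The carrier still rose without resistance.
- **Holder position:** the top and wrist cameras differed by about 3 mm, so I centred the grasp using the wrist view.

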